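# Unlock the card feeder's cam and push the card deck home

## Robot

A 6-joint arm with a two-finger parallel gripper is mounted at the origin on the work surface. World frame = base frame: x ahead of the robot, y to its left, z up, the work surface at z = 0. Lengths are in m, angles in rad, forces in N, time in s.
With the tool pointing down it reaches from about 0.275 to 0.975 m from the base axis. Payload 8.4 kg.
Tool frame: the origin (TCP) lies on the centre line of the jaws, within the pads' length; the fingertips stand 22 mm ahead of it and the grasp point (between the pads) lies 3 mm ahead of it; z points along the fingers, y is the direction in which the jaws open and shut (so a half turn about z gives the same grasp; the last joint's range is limited). The gripper opens to 92 mm and grips with 3 to 60 N. Pads are 20 mm wide; open, the fingers measure 128 mm over their backs; the gripper's body (75 mm by 189 mm) begins 69 mm behind the grasp point.
Start: joints at [-1.183, 0.353, 1.633, -0, 1.155, -0.002], TCP at [0.238, -0.578, 0.197] pointing down, gripper open.
Joint ranges: [-2.63, 2.63], [-0.92, 2.1], [0.06, 2.66], [-1.3, 4.44], [0, 2.69], [-3.02, 3.02]. Speed limits (rad/s): [2.22, 2.22, 2.79, 3.14, 3.14, 3.14].

## Interface

Orientations are given as a unit quaternion [x, y, z, w].
In Python, from rig import manip, telemetry, viewer, models gives the robot as it stands. Calls block until the motion is done:
- manip.move_pose(position, orientation): joint-space move of the TCP to a pose.
- manip.move_straight(position, orientation=None, speed=0.15, f_stop=None): straight line of the TCP; orientation=None keeps the orientation; speed is the mean speed in m/s. With f_stop (N) it stops when the force on the tool has changed by that much, and returns True; else False.
- manip.move_joints(angles): joint-space move.
- manip.command_gripper(opening, force=None): opening from 0.0 (shut) to 1.0 (fully open); force is the grip in N (None keeps the last); returns when the fingers have stopped.
- manip.wait(seconds).
- manip.inverse_kinematics(position, orientation): joint angles nearest the present ones, or None.
- telemetry.get_state(): the state.
- viewer.grab_frame(name): name is "scene" or "side" or "wrist"; returns a dict with "pixels" (384x512x3 uint8, red, green, blue), "depth" (384x512 float32, m along the optical axis (not along the pixel's ray), 0 where there is no reading), "K" (3x3 intrinsics, pixels), "pose" (4x4, takes a point from camera to world coordinates). Camera axes: x right, y down, z forward; pixel columns grow to the right and rows downward; lengths in m; the calibration is good to about 2 mm. The wrist camera is an equidistant fisheye: a pixel r from the principal point sees the ray r / f radians off the axis. A picture is of the moment at which its call begins.
A pose or a line that the arm cannot do raises manip.PlanningError and nothing moves.
- manip.hand_in(): hands the job in, once; it reports no verdict.
Trained networks look in the newest picture that a camera, given by its name, has taken for a name from the list of things; names that differ only in an ending like _2 or _b are one class to them, and where a whole thing is asked for, a point or a joint stands for the part that bears it (a point fixed in the world has none). Each returns a list of dicts, best first, with "p" (0 to 1); they miss things now and then, are a little off and sometimes report something else, mostly with a low value. They report only what shows in the picture. A call takes as long as a camera call. They do not tell look-alikes from the thing itself.
- models.regions_of(thing, camera): "pixels" (384x512 bool, what is visible of it) and "centre" ([column, row] in pixels, amid what is visible of it).
- models.landmark_of(thing, camera): "centre" ([column, row] in pixels: a listed point, or the origin of a listed thing).
The state is a dict: "clock": time; "joints": joint angles; "dq": joint speeds; "joint_efforts": joint torques, N m; "position": TCP position; "ee_rot": TCP orientation; "contact_force": force on the tool from outside, world axes, zero at the start; "torque": the same for the moment, N m; "grip_width": opening from 0.0 (shut) to 1.0 (fully open).
Only numpy, scipy, OpenCV 4.12 (cv2) and the standard library are available. Lean on these libraries where they do the work, as an engineer would, in place of code of your own. Each camera call takes 0.05 s, during which the arm holds its last target.

## Task

Load the card feeder on the desk with fingertips only: push the cam's lever round until the cam's low, cut-away side squarely faces the nose of the follower slide, and only then push the slide forward by its tab until the deck of blank cards in the channel is fully home against the feed head. Do not force the slide against the high side of the cam, do not touch or lift the cards themselves, leave everything else on the desk where it is, and finish clear of the feeder.

Things in the scene. Friction and masses are not known exactly. Their poses are not given: they have to be found in the camera images.
- feeder: Fixed card feeder, place and yaw vary. Origin on the desk surface; +x is forward (the way the slide moves), +y the cam's side, z up. All positions below are in this frame, mm. White base plate 10 thick, x -145..115, y -95..145. Open channel along x: aluminium walls at y +-30..35, x -139..51, tops at z 26.
- stop_face (a point): Middle of the rear face of the black feed head, the stop for the cards: x 51, y 0, z 33. The head is a block x 51..111, y +-36, top at z 56.
- cam_axis (a point): Point on the upright axis of the steel cam plate: x 30, y 85, z 34 (top of the plate). The plate lies at z 18..34; radius 45 (high side) except for a cut-away sector of +-38 degrees where only the hub of radius 20 is left (the low point).
- cam (a joint): Cam angle, rad, counter-clockwise from above positive; starts 1.0 to 2.1, limits -0.6 and 2.4. At 0 the low point squarely faces the slide's nose (feeder -x); about +-0.3 still lets the nose in. Turned by a lever arm on top (z 34..42), which points 0.6 + angle rad from feeder +x, with a post at its end. Friction 0.12 N m (2 N at the post); stays where left.
- lever_post (a point): Top centre of the lever's upright black post: diameter 14, z 40..76, 60 from the cam axis. Push its side with a fingertip.
- follower (a joint): Travel of the aluminium follower slide along feeder +x, m; 0 fully back, starts 0.004 to 0.018. It comes up against the high side of the cam at about 0.030 and is home, with the deck against the feed head, at 0.050. Friction 2 N, stays where it is left.
- push_tab (a point): Top centre of the rear face of the slide's push tab, an upright plate at its rear end: 44 wide (y), 10 thick (x), z 30..66; push its rear face towards feeder +x. The point lies at x -115 + travel, y 0.
- nose_tip (a point): Middle of the front face of the slide's nose, a bar 16 wide (y), z 20..36, along y 85 towards the cam; the point lies at x -45 + travel. A cross bar at z 28..36 joins it to the slide. The pusher face that meets the cards is 40 behind it, at x -85 + travel, y 0, z 12..40.
- deck: Loose deck of blank cards in a closed cardboard sleeve lying in the channel between pusher and feed head: 86 (x) by 54 (y) by 28 high, 0.15 kg; origin: centre of its underside. Home at feeder x 8, z 10; its top is at z 38. Only the slide may touch it.
- spare_deck: Bystander: a second loose card deck like the first, on the desk beside the feeder on its -y side; origin centre of underside.
- stamp: Bystander: loose wooden hand stamp, diameter 32, 66 tall, standing on the feeder's base plate beside the feed head on the -y side; origin centre of underside.
- phone: Bystander: loose black cordless handset, 150 by 48 by 22, lying on the desk on the feeder's +y side; origin centre of underside.
- mouse: Bystander: loose black computer mouse, 105 by 60 by 32; origin centre of underside.
- stapler: Bystander: loose black stapler, 140 by 36 by 60 high; origin centre of underside.
- sanitiser: Bystander: loose bottle, diameter 60, 160 tall; origin centre of underside.
- mug: Bystander: loose white mug, diameter 80, 95 tall; origin centre of underside.
There are look-alikes about, which are no part of the job. What is shaped like the deck but blue or yellow is not meant.

How it is judged:
By the outcome, as a careful person would: the job done as asked, in the order asked, and still so for the second after the job is handed in, with the robot touching nothing.
It also fails if it takes over 58 s, if anything falls off the work surface, if the arm or the gripper's body presses on something with over 40 N, if the wrist force passes 120 N, or if a joint passes its speed limit or range.

## Working session

There is one attempt and no reset: what is moved stays moved. The work goes in short steps, each a Python script; the robot and the scene stay as the last script left them, time stands still between calls to the robot, and variables do not carry over. Pictures are saved under pics/ and viewed, and the job is handed in when it is done.

```bash
mkdir -p pics; ls; python3 - <<'E'
from rig import manip, telemetry, viewer, models
import cv2
for n in ("scene","side","wrist"):
    f=viewer.grab_frame(n); cv2.imwrite(f"pics/a_{n}.png",f["pixels"][:,:,::-1])
    print(n,f["K"].round(1).tolist(),f["pose"].round(3).tolist())
print(telemetry.get_state())
E
```

```text
pics
scene [[441.0, 0.0, 261.3], [0.0, 441.0, 187.9], [0.0, 0.0, 1.0]] [[0.635, 0.603, -0.483, 1.204], [0.772, -0.5, 0.392, -0.587], [-0.005, -0.621, -0.783, 1.15], [0.0, 0.0, 0.0, 1.0]]
side [[423.4, 0.0, 257.4], [0.0, 423.4, 191.9], [0.0, 0.0, 1.0]] [[0.996, -0.071, 0.058, 0.477], [-0.092, -0.759, 0.645, -0.815], [-0.002, -0.647, -0.762, 0.951], [0.0, 0.0, 0.0, 1.0]]
wrist [[297.3, 0.0, 249.1], [0.0, 297.3, 194.6], [0.0, 0.0, 1.0]] [[0.381, -0.893, -0.239, 0.304], [-0.924, -0.368, -0.098, -0.55], [-0.001, 0.258, -0.966, 0.384], [0.0, 0.0, 0.0, 1.0]]
{'clock': 0.15, 'joints': array([-1.18340644e+00,  3.53476578e-01,  1.63393814e+00, -1.11639410e-05,
        1.15520561e+00, -2.39144597e-03]), 'dq': array([-7.03980345e-05, -2.38601090e-03, -1.69162941e-03, -2.51163592e-05,
        8.28339031e-04,  2.35186607e-04]), 'joint_efforts': array([-1.02502392e-03, -5.94207215e+01, -3.34471858e+01,  6.96309004e-02,
        2.04434915e-02, -7.46655951e-05]), 'position': array([ 0.23734697, -0.57776229,  0.19625472]), 'ee_rot': array([ 9.81068283e-01,  1.93661460e-01, -1.03315223e-04, -5.03371279e-04]), 'contact_force': array([-0.54165193, -0.54434787,  0.34419704]), 'torque': array([-0.00560796, -0.01394151, -0.05978358]), 'grip_width': 0.9993343398126328}
```

View pics/a_scene.png

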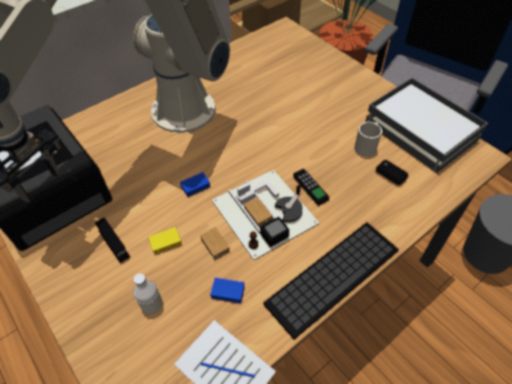

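View pics/a_side.png

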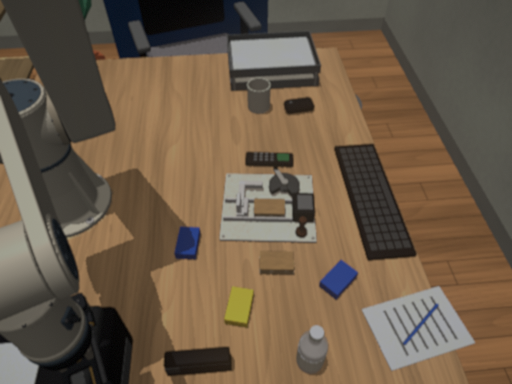

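The feeder's white plate is at about (265,213) in scene and (268,207) in side. The feed head is the dark block at (304,207) in side, and the cam is at (285,184) with its lever pointing up at (279,175). Feeder forward is roughly world +x. Next I measure it.

```bash
cat > h.py <<'E'
from rig import manip, telemetry, viewer, models
import cv2, numpy as np
def grab(n): return viewer.grab_frame(n)
def ray(f,uv):
    K=f["K"];d=np.array([(uv[0]-K[0,2])/K[0,0],(uv[1]-K[1,2])/K[1,1],1.])
    return f["pose"][:3,3],f["pose"][:3,:3]@d
def atz(f,uv,z):
    o,d=ray(f,uv); return o+d*(z-o[2])/d[2]
def proj(f,p):
    T=np.linalg.inv(f["pose"]);q=T[:3,:3]@np.asarray(p)+T[:3,3];u=f["K"]@q;return u[:2]/u[2]
def crop(f,c,w,h,s,name):
    x,y=int(c[0]-w/2),int(c[1]-h/2)
    im=f["pixels"][y:y+h,x:x+w,::-1]; cv2.imwrite(name,cv2.resize(im,None,fx=s,fy=s,interpolation=cv2.INTER_CUBIC))
E
python3 - <<'E'
from h import *
Z=dict(stop_face=.033,cam_axis=.034,lever_post=.076,push_tab=.066,nose_tip=.036,deck=.01,spare_deck=0,stamp=.01,phone=0)
for n,c in (("scene",(266,213)),("side",(268,207))):
    f=grab(n); crop(f,c,130,100,6,f"pics/b_{n}.png")
    for t,z in Z.items():
        for r in models.landmark_of(t,n)[:3]:
            print(n,t,round(r["p"],2),np.round(r["centre"],1),atz(f,r["centre"],z).round(4))
    im=f["pixels"].astype(int); m=((im.min(2)>150)&(im.max(2)-im.min(2)<35)).astype(np.uint8)
    k,lab,st,ce=cv2.connectedComponentsWithStats(m)
    j=[i for i in range(1,k) if st[i,4]>800 and np.hypot(*(ce[i]-c))<40]
    for i in j:
        pts=np.argwhere(lab==i)[:,::-1]
        w=np.array([atz(f,p,.010)[:2] for p in pts])
        print(n,"plate",st[i],cv2.minAreaRect((w*1000).astype(np.float32)))
E
```

```text
scene stop_face 0.49 [151.7 299.6] [ 0.6237 -0.4999  0.033 ]
scene cam_axis 0.57 [287.9 205.6] [ 0.6241 -0.0097  0.034 ]
scene lever_post 0.75 [296.5 187.1] [0.6097 0.0365 0.076 ]
scene push_tab 0.56 [244.2 186. ] [ 0.4957 -0.0814  0.066 ]
scene nose_tip 0.61 [275.8 195.7] [ 0.5714 -0.0144  0.036 ]
scene deck 0.91 [225.9 292.1] [ 0.7242 -0.3275  0.01  ]
scene deck 0.75 [252.8 246.3] [ 0.6572 -0.1778  0.01  ]
scene deck 0.74 [258.9 213.5] [ 0.5763 -0.0881  0.01  ]
scene spare_deck 0.82 [213.9 243.4] [ 0.5693 -0.2586  0.    ]
scene stamp 0.54 [251.3 246. ] [ 0.6535 -0.1806  0.01  ]
scene phone 0.8 [311.6 184.4] [0.5914 0.1273 0.    ]
scene phone 0.32 [151.8 302.3] [ 0.6137 -0.5012  0.    ]
scene phone 0.16 [365.5 151. ] [0.6028 0.3801 0.    ]
scene plate [ 213  171   84   88 2373] ((576.54833984375, -68.86837768554688), (238.9055633544922, 261.39190673828125), 82.92245483398438)
side stop_face 0.88 [290.9 209.3] [ 0.6335 -0.1092  0.033 ]
side cam_axis 0.91 [285.2 182.7] [ 0.6308 -0.0117  0.034 ]
side cam_axis 0.64 [289.7 205.8] [ 0.6318 -0.0975  0.034 ]
side cam_axis 0.22 [304.4 233.2] [ 0.6572 -0.1921  0.034 ]
side lever_post 0.78 [272.3 161. ] [0.5979 0.0382 0.076 ]
side push_tab 0.9 [235.8 202.5] [ 0.4838 -0.0979  0.066 ]
side nose_tip 0.7 [259.5 183.3] [ 0.5563 -0.0088  0.036 ]
side deck 0.82 [265.8 211.3] [ 0.5662 -0.0921  0.01  ]
side deck 0.82 [242.2 306.8] [ 0.4806 -0.3712  0.01  ]
side deck 0.8 [186.9 241. ] [ 0.3472 -0.1717  0.01  ]
side spare_deck 0.87 [275.8 267.5] [ 0.5737 -0.2674  0.    ]
side stamp 0.76 [300.  237.7] [ 0.6479 -0.1891  0.01  ]
side stamp 0.27 [234.9 198. ] [ 0.4826 -0.0356  0.01  ]
side phone 0.97 [271.9 161.1] [ 0.6071  0.1119 -0.    ]
side plate [ 221  222   78   18 1054] ((542.1709594726562, -155.05735778808594), (51.84113311767578, 207.6454620361328), 82.45780944824219)
```

```bash
cat >> h.py <<'E'
def mkF(x,y,yaw):
    c,s=np.cos(yaw),np.sin(yaw)
    def F(p): p=np.asarray(p,float)/1000; return np.array([x+c*p[0]-s*p[1],y+s*p[0]+c*p[1],p[2]])
    return F
def inv(fr,w):
    x,y,yaw=fr;c,s=np.cos(yaw),np.sin(yaw);d=np.asarray(w[:2])-[x,y]
    return np.array([c*d[0]+s*d[1],-s*d[0]+c*d[1]])*1000
E
python3 - <<'E'
from h import *
yaw=np.radians(-7.1);c,s=np.cos(yaw),np.sin(yaw)
ox,oy=.5765-(c*-.015-s*.025), -.0689-(s*-.015+c*.025)
fr=(ox,oy,yaw);print(fr);F=mkF(*fr)
for t,w in dict(cam1=(.6241,-.0097),cam2=(.6308,-.0117),post1=(.6097,.0365),post2=(.5979,.0382),tab1=(.4957,-.0814),tab2=(.4838,-.0979),nose1=(.5714,-.0144),nose2=(.5563,-.0088),stop2=(.6335,-.1092),deck1=(.5763,-.0881),deck2=(.5662,-.0921)).items(): print(t,inv(fr,w).round(1))
for n,cc in (("scene",(266,213)),("side",(268,207))):
    f=grab(n);S=6;w,h=130,100;x0,y0=int(cc[0]-w/2),int(cc[1]-h/2)
    im=cv2.resize(f["pixels"][y0:y0+h,x0:x0+w,::-1],None,fx=S,fy=S,interpolation=cv2.INTER_CUBIC)
    P=lambda p:tuple(int(v) for v in ((proj(f,F(p))-[x0,y0]+.5)*S))
    for poly,col in (([(-145,-95,10),(115,-95,10),(115,145,10),(-145,145,10)],(0,0,255)),([(51,-36,56),(111,-36,56),(111,36,56),(51,36,56)],(0,255,0)),([(-139,30,26),(51,30,26)],(255,0,0)),([(-139,-30,26),(51,-30,26)],(255,0,0)),([(30+45*np.cos(a),85+45*np.sin(a),34) for a in np.linspace(0,6.28,40)],(0,255,255))):
        cv2.polylines(im,[np.array([P(p) for p in poly])],True,col,1)
    cv2.imwrite(f"pics/c_{n}.png",im)
E
```

```text
(np.float64(0.5882949421497701), np.float64(-0.09556232059824461), np.float64(-0.12391837689159739))
cam1 [24.9 89.6]
cam2 [31.8 88.5]
post1 [  4.9 133.7]
post2 [ -7.  133.9]
tab1 [-93.6   2.6]
tab2 [-103.4  -15.2]
nose1 [-26.8  78.5]
nose2 [-42.5  82.1]
stop2 [46.5 -7.9]
deck1 [-12.8   5.9]
deck2 [-22.4   0.7]
```

View pics/c_scene.png

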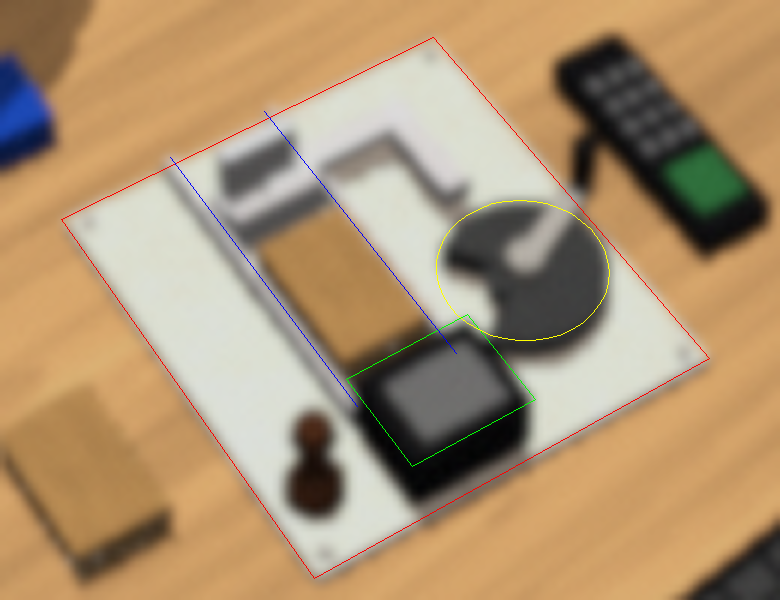

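View pics/c_side.png

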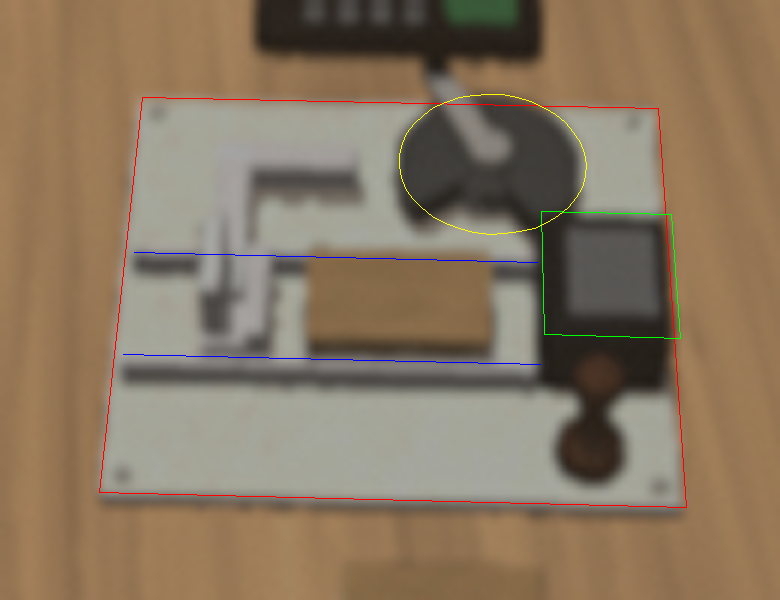

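View pics/b_side.png

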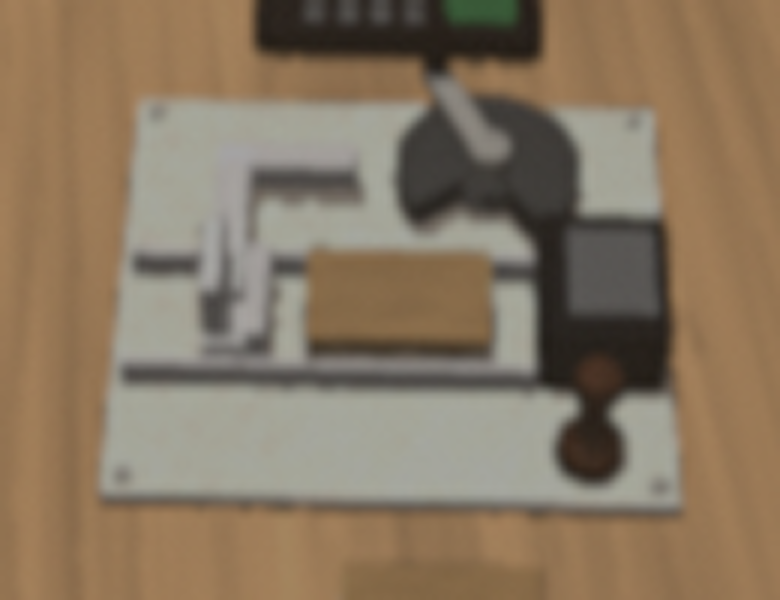

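Overlay of the model on both views agrees to about 2 mm. The plate also measures 239 x 261 against 240 x 260. The lever points at about 2.13 rad (post at feeder ≈ (-1,134)), so the cam angle is about 1.5. That matches the notch facing -y in the picture. Next I hover behind the post.

```bash
cat >> h.py <<'E'
FR=(.5875,-.0955,np.radians(-7.1)); F=mkF(*FR)
def quat(yaw_feeder):  # tool down, tool x at this yaw in feeder frame
    a=(yaw_feeder+FR[2])/2; return np.array([np.cos(a),np.sin(a),0,0])
def behind(th,gap,r=60):  # finger centre on ccw side of lever at angle th (feeder)
    e=np.array([np.cos(th),np.sin(th)]);t=np.array([-e[1],e[0]])
    return np.array([30,85])+r*e+(17+gap)*t
def tcp(xy,ztip): return F([xy[0],xy[1],ztip+22])
def st():
    s=telemetry.get_state(); print("t",round(s["clock"],2),"F",s["contact_force"].round(1),"feeder",inv(FR,s["position"]).round(1),"z",round(s["position"][2]*1e3,1),"j",s["joints"].round(2)); return s
E
python3 - <<'E'
from h import *
th=2.13
manip.command_gripper(0.0,10)
p=tcp(behind(th,20),130); q=quat(th+np.pi/2)
print(manip.inverse_kinematics(p,q), manip.inverse_kinematics(tcp(behind(.6,0),50),quat(.6+np.pi/2)))
manip.move_pose(p,q); st()
f=grab("wrist"); cv2.imwrite("pics/d_wrist.png",f["pixels"][:,:,::-1])
f=grab("side"); crop(f,(268,190),130,100,6,"pics/d_side.png")
E
```

```text
[ 3.94262106e-02  3.15036753e-01  1.79735892e+00 -4.44089210e-16
  1.02919698e+00 -1.96665541e+00] [ 3.89615485e-02  5.54743372e-01  1.61691301e+00 -4.44089210e-16
  9.69936276e-01 -4.37120075e-01]
t 5.03 F [ 0.1  0.5 -0. ] feeder [-33.  115.6] z 152.0 j [ 0.04  0.32  1.8  -0.    1.03 -1.97]
```

View pics/d_wrist.png

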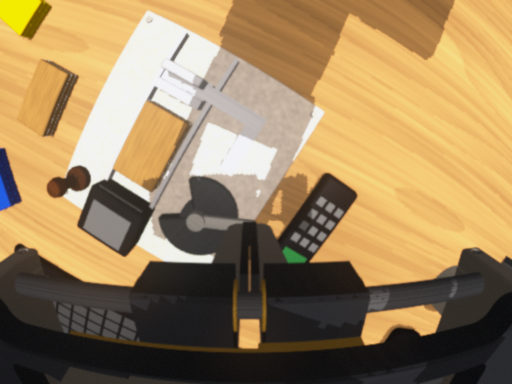

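View pics/d_side.png

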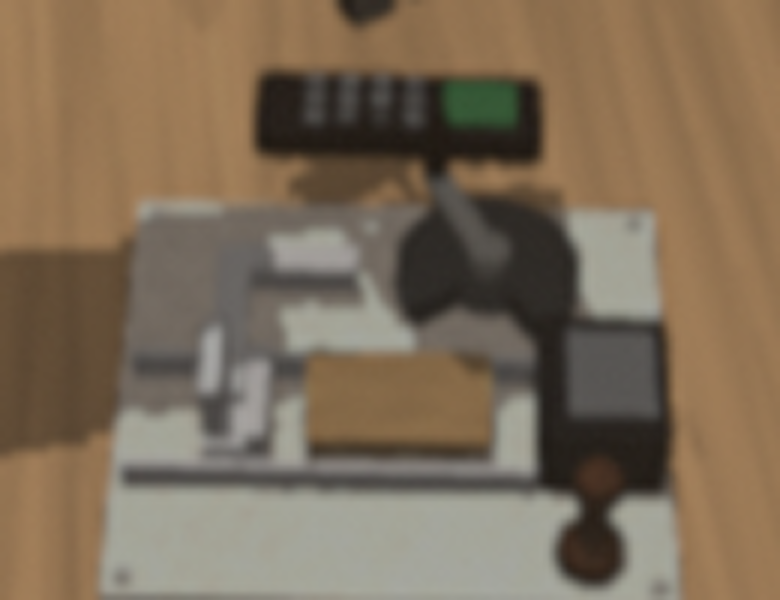

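The wrist view shows the hub at (197,220) and the lever running right to behind the fingers at (250,240), so the finger is on the correct (ccw) side of the post. Next I descend, touch the post and push it round the arc.

```bash
python3 - <<'E'
from h import *
th=2.13; q=quat(th+np.pi/2)
hit=manip.move_straight(tcp(behind(th,20),52),q,speed=.12,f_stop=6); print("down hit",hit); s=st()
if not hit:
    f=grab("side"); crop(f,(268,190),130,100,6,"pics/e_side.png")
    hit=manip.move_straight(tcp(behind(th,-12),52),q,speed=.04,f_stop=1.5); print("touch",hit); st()
    f=grab("side"); crop(f,(268,190),130,100,6,"pics/e2_side.png")
E
```

```text
down hit False
t 5.93 F [-0.5  0.1  0.2] feeder [-32.7 116.3] z 74.5 j [ 0.04  0.41  1.85  0.    0.87 -1.97]
touch False
t 6.93 F [-0.5 -0.1 -0.6] feeder [ -6.3 133.1] z 73.9 j [ 0.06  0.45  1.79  0.    0.9  -1.95]
```

View pics/e2_side.png

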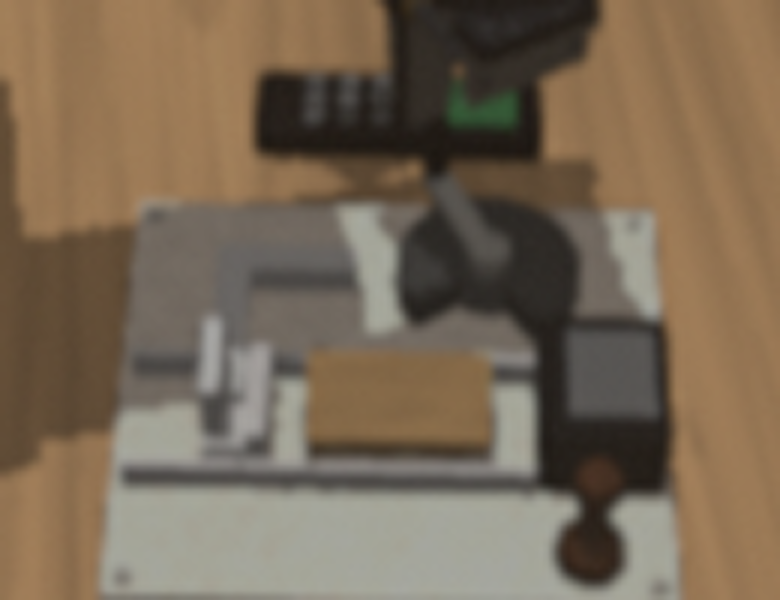

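Not in contact yet: the lever is unchanged and the finger is just beside the post at (430,130). I continue the push.

```bash
python3 - <<'E'
from h import *
th=2.13; q=quat(th+np.pi/2)
hit=manip.move_straight(tcp(behind(th,-28),52),q,speed=.03,f_stop=1.5); print("touch",hit); st()
f=grab("side"); crop(f,(268,190),130,100,6,"pics/e3_side.png")
f=grab("scene"); crop(f,(275,200),130,100,6,"pics/e3_scene.png")
E
```

```text
touch False
t 7.67 F [-0.2  0.5  0.6] feeder [  7.4 141.7] z 73.9 j [ 0.07  0.47  1.76 -0.    0.91 -1.94]
```

View pics/e3_side.png

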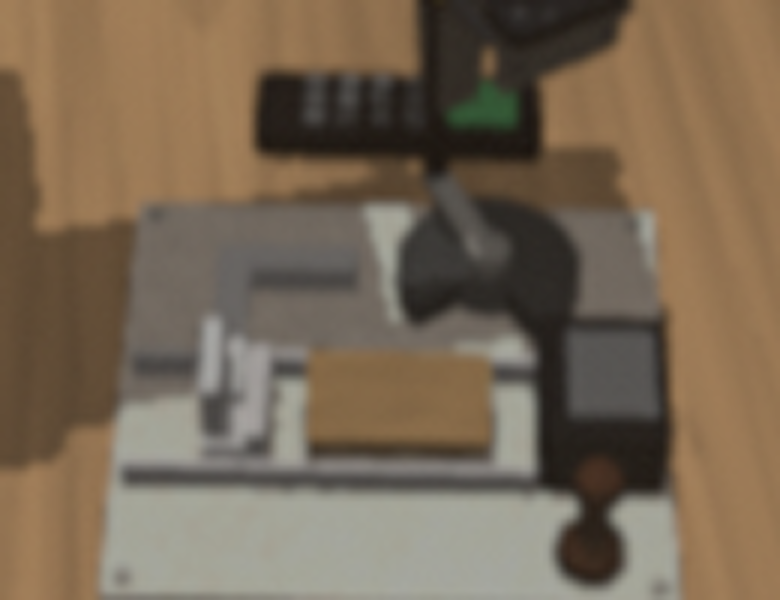

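View pics/e3_scene.png

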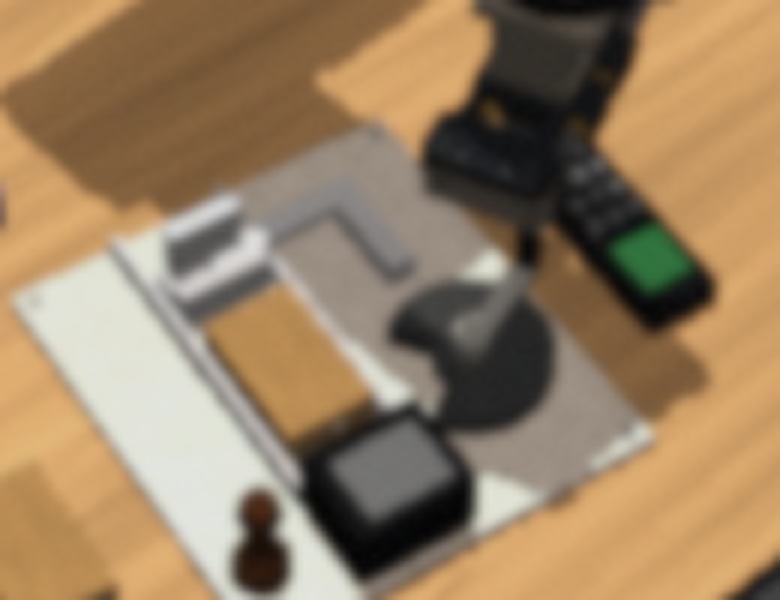

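```bash
python3 - <<'E'
from h import *
s=telemetry.get_state()
for n,x0,y0 in (("side",203,140),("scene",210,150)):
    f=grab(n); tip=s["position"]-[0,0,.022]; print(n,"tip",((proj(f,tip)-[x0,y0]+.5)*6).round(),"tcp",((proj(f,s["position"])-[x0,y0]+.5)*6).round())
    for th in (1.6,1.8,2.0,2.13,2.3): 
        e=np.array([np.cos(th),np.sin(th)])*60+[30,85]; print(th,*[((proj(f,F([*e,z]))-[x0,y0]+.5)*6).round() for z in (40,76)])
    print("hub",((proj(f,F([30,85,42]))-[x0,y0]+.5)*6).round())
E
```

```text
side tip [445. 153.] tcp [447. 121.]
1.6 [487. 166.] [490. 114.]
1.8 [463. 167.] [466. 116.]
2.0 [440. 173.] [442. 121.]
2.13 [426. 178.] [428. 126.]
2.3 [409. 186.] [411. 135.]
hub [492. 253.]
scene tip [533. 250.] tcp [536. 224.]
1.6 [560. 287.] [565. 245.]
1.8 [545. 274.] [549. 231.]
2.0 [526. 262.] [530. 220.]
2.13 [513. 257.] [517. 214.]
2.3 [495. 252.] [498. 209.]
hub [468. 337.]
```

```bash
python3 - <<'E'
from h import *
ims=[]
for n,c in (("side",(277,164)),("scene",(298,190))):
    f=grab(n); x,y=c[0]-22,c[1]-25
    im=f["pixels"][y:y+50,x:x+44,::-1]; im=(255*(im/255.)**.45).astype(np.uint8)
    ims.append(cv2.resize(im,None,fx=9,fy=9,interpolation=cv2.INTER_CUBIC))
cv2.imwrite("pics/g.png",np.hstack(ims))
f=grab("wrist"); im=(255*(f["pixels"][:,:,::-1]/255.)**.45).astype(np.uint8); cv2.imwrite("pics/g_wrist.png",cv2.resize(im[180:340,150:350],None,fx=3.5,fy=3.5,interpolation=cv2.INTER_CUBIC))
E
```

```text
(no output)
```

View pics/g.png

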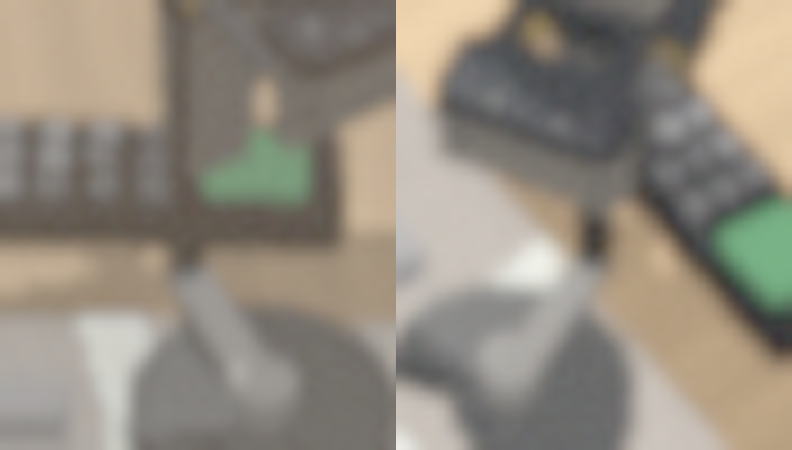

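View pics/g_wrist.png

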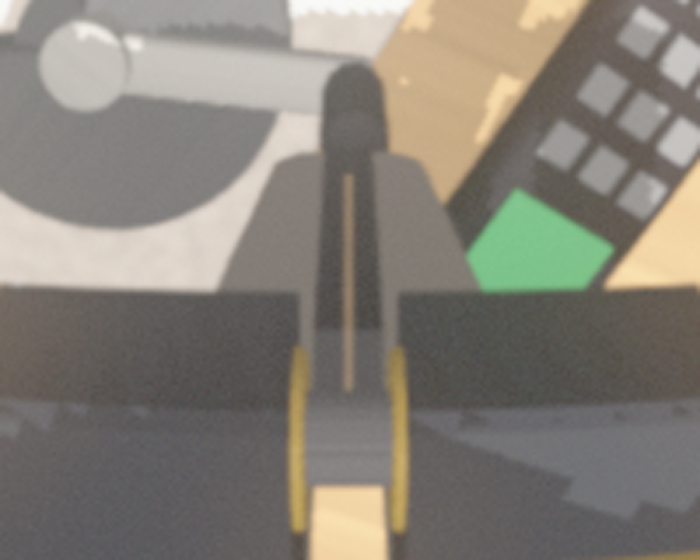

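```bash
cat >> h.py <<'E'
def wray(f,uv):
    K=f["K"];d=np.array([uv[0]-K[0,2],uv[1]-K[1,2]]);r=np.hypot(*d);a=r/K[0,0]
    v=np.array([*(d/max(r,1e-9)*np.sin(a)),np.cos(a)]);return f["pose"][:3,3],f["pose"][:3,:3]@v
def wz(f,uv,z):
    o,d=wray(f,uv);return o+d*(z-o[2])/d[2]
def wproj(f,p):
    T=np.linalg.inv(f["pose"]);q=T[:3,:3]@np.asarray(p)+T[:3,3];a=np.arctan2(np.hypot(q[0],q[1]),q[2])
    return f["K"][:2,2]+f["K"][0,0]*a*q[:2]/np.hypot(q[0],q[1])
E
python3 - <<'E'
from h import *
f=grab("wrist"); s=st()
g=lambda u,v:(u/3.5+150,v/3.5+180)
print("post top",inv(FR,wz(f,g(355,132),.076)),"base",inv(FR,wz(f,g(353,85),.042)),"hub top",inv(FR,wz(f,g(85,65),.045)))
R=f["pose"][:3,:3]
c=lambda p:((wproj(f,p)-[150,180])*3.5).round()
print("tip",c(s["position"]-[0,0,.022]),"tcp",c(s["position"]))
print("landmark",[(r["p"],c0:=r["centre"],inv(FR,wz(f,r["centre"],.076))) for r in models.landmark_of("lever_post","wrist")])
print("cam",[(r["p"],inv(FR,wz(f,r["centre"],.034))) for r in models.landmark_of("cam_axis","wrist")])
for dx in(-10,0,10):print(dx,c(F([*(inv(FR,s["position"])+dx*np.array([np.cos(2.13+np.pi/2),np.sin(2.13+np.pi/2)])),52])))
E
```

```text
t 8.07 F [ 0.3  0.5 -0.6] feeder [  7.5 141.7] z 74.0 j [ 0.07  0.47  1.76 -0.    0.91 -1.94]
post top [3.38688938e-03 1.39455831e+02] base [  0.97494233 139.82383343] hub top [27.90231175 86.86866988]
tip [344. 128.] tcp [344. 165.]
landmark [(0.55, [251.5, 219.6], array([  1.09904005, 140.20315338]))]
cam [(0.88, array([30.95057408, 88.6767776 ])), (0.31, array([-21.83446637, 192.80375056]))]
-10 [344. 171.]
0 [344. 128.]
10 [344.  83.]
```

The fingertips seem to end above the post. I check with depth.

```bash
python3 - <<'E'
from h import *
s=st(); print(s["grip_width"],s["position"],s["ee_rot"])
for n in ("side","scene"):
    f=grab(n); d=f["depth"]; v,u=np.nonzero(d>0); z=d[v,u]
    P=np.stack([(u-f["K"][0,2])/f["K"][0,0]*z,(v-f["K"][1,2])/f["K"][1,1]*z,z],1)@f["pose"][:3,:3].T+f["pose"][:3,3]
    r=P[:,:2]-s["position"][:2]
    yaw=2.13+np.pi/2+FR[2]; tx=r@[np.cos(yaw),np.sin(yaw)]; ty=r@[-np.sin(yaw),np.cos(yaw)]
    m=(abs(tx)<.045)&(abs(ty)<.08)&(P[:,2]>.045)&(P[:,2]<.2)
    o=np.argsort(P[m,2])
    print(n,m.sum())
    for i in o[::max(1,len(o)//45)]: print((np.array([tx[m][i],ty[m][i],P[m,2][i]])*1000).round(),end=" ")
    print()
E
```

```text
t 8.17 F [-0.1  0.4 -1.2] feeder [  7.5 141.6] z 74.0 j [ 0.07  0.47  1.76 -0.    0.91 -1.94]
0.00654421312630194 [0.6124142  0.0441404  0.07401441] [-2.15896099e-01  9.76416343e-01 -5.38739639e-07 -1.10297855e-05]
side 430
[ 0. 57. 45.] [ 8. 36. 46.] [14. 56. 47.] [ 7.  2. 49.] [10. -6. 56.] [ 2.  4. 65.] [ 2.  3. 73.] [ 5.  2. 77.] [ 9. -3. 95.] [ -8.  13. 100.] [  8.  -5. 105.] [ 10.   8. 109.] [ -7.  13. 113.] [  8.  -1. 116.] [  9.  11. 119.] [  6.  12. 122.] [ 10.  -4. 126.] [  3.  17. 128.] [  9. -11. 131.] [  8.  -7. 135.] [ 10.  12. 140.] [ 10.   6. 142.] [ 10.  17. 144.] [  8.  19. 148.] [  9.  15. 153.] [ -5.  17. 159.] [  8.  30. 183.] [ 23.  29. 185.] [ 31.  13. 187.] [ 13.  34. 188.] [ 30. -25. 189.] [ 29. -27. 190.] [ 14.  30. 192.] [ 32.  29. 193.] [ -5.  29. 193.] [ 25.  61. 194.] [ 24. -47. 195.] [ 30. -80. 195.] [ 23.  38. 196.] [ 26.  67. 196.] [ 19. -76. 197.] [ 33. -16. 197.] [ 24. -79. 197.] [ 21.  -4. 198.] [ 21. -41. 198.] [ 22.  38. 199.] [ 30.  25. 199.] [ 24.  60. 199.] 
scene 169
[ 6. 61. 45.] [10. 68. 45.] [ 7. 59. 46.] [11. 57. 47.] [12. 62. 47.] [16. 60. 48.] [ 2. 62. 49.] [ 8.  1. 50.] [ 6.  7. 52.] [ 1. 10. 53.] [-3. -4. 55.] [-3.  5. 60.] [-4. -1. 65.] [-3.  6. 67.] [ 3.  6. 68.] [ 3.  9. 77.] [-11. -12.  96.] [-11. -10. 102.] [-12.  -7. 111.] [-12.   2. 116.] [-11.  10. 120.] [-13.  -7. 130.] [ -5.  28. 182.] [  4.  30. 184.] [-33.  22. 185.] [-34. -24. 186.] [-33.   7. 187.] [-18.  32. 188.] [-33.  22. 189.] [ -8.  30. 190.] [ -4.  28. 191.] [-34.  -7. 191.] [  7.  30. 191.] [ 10.  32. 192.] [-28. -46. 192.] [-27.  32. 193.] [-28. -53. 194.] [-28.  -4. 195.] [-26. -42. 195.] [-27. -55. 196.] [-29. -74. 196.] [-27. -46. 196.] [-24. -80. 196.] [-24. -62. 197.] [-33.  25. 197.] [-24.  46. 197.] [-27. -63. 197.] [-26. -48. 198.] [-28. -76. 198.] [-28.  41. 198.] [-30.  -6. 198.] [-31.  27. 198.] [-29. -67. 198.] [-25.  -3. 199.] [-22.  28. 199.] [-25.  43. 200.] [-33. -14. 200.]
```

Depth in both views shows the fingertips ending at z≈95 and the gripper body at z≈183. Everything sits 43 mm higher than the stated tool geometry, so the tip is about 21 mm *behind* the reported TCP. The finger passed over the post without touching it, and nothing moved. I correct for the offset, back off and re-measure as I descend.

```bash
cat >> h.py <<'E'
OFF=-21  # measured: tip z = tcp z - OFF... tcp z = tip + OFF
def tcp(xy,ztip): return F([xy[0],xy[1],ztip+OFF])
def cloud(n):
    f=grab(n); d=f["depth"]; v,u=np.nonzero(d>0); z=d[v,u]
    return np.stack([(u-f["K"][0,2])/f["K"][0,0]*z,(v-f["K"][1,2])/f["K"][1,1]*z,z],1)@f["pose"][:3,:3].T+f["pose"][:3,3]
def fingerlow(n,yawf,zmin):
    P=cloud(n);s=telemetry.get_state();r=P[:,:2]-s["position"][:2];yaw=yawf+FR[2]
    tx=r@[np.cos(yaw),np.sin(yaw)];ty=r@[-np.sin(yaw),np.cos(yaw)]
    m=(abs(tx)<.013)&(abs(ty)<.02)&(P[:,2]>zmin); zz=np.sort(P[m,2]); return (zz[:8]*1000).round(1), int(m.sum())
E
python3 - <<'E'
from h import *
th=2.08; q=quat(th+np.pi/2)
manip.move_straight(tcp(behind(th,22),100),q,speed=.12); st()
for n in ("side","scene"): print(n,fingerlow(n,th+np.pi/2,.06))
hit=manip.move_straight(tcp(behind(th,22),70),q,speed=.08,f_stop=5); print(hit); st()
for n in ("side","scene"): print(n,fingerlow(n,th+np.pi/2,.045))
f=grab("side"); crop(f,(268,190),130,100,6,"pics/h_side.png")
E
```

```text
t 8.81 F [ 0.3 -1.2 -0.2] feeder [-32.6 118.5] z 79.4 j [ 0.04  0.41  1.85  0.    0.88 -1.91]
side (array([ 98. ,  98.6, 100.5, 100.8, 102.9, 103.3, 103.7, 103.8]), 197)
scene (array([ 98.5,  98.9, 100.5, 101. , 101.6, 103.9, 105.4, 106.9]), 156)
False
t 9.43 F [ 0.3 -0.4 -0. ] feeder [-33.7 118.3] z 48.3 j [ 0.04  0.45  1.87 -0.    0.82 -1.91]
side (array([67.5, 68.4, 69.6, 69.6, 70.5, 71.9, 72.7, 72.7]), 164)
scene (array([67.5, 68.5, 70.5, 72. , 72.5, 73.8, 74.8, 76.2]), 150)
```

View pics/h_side.png

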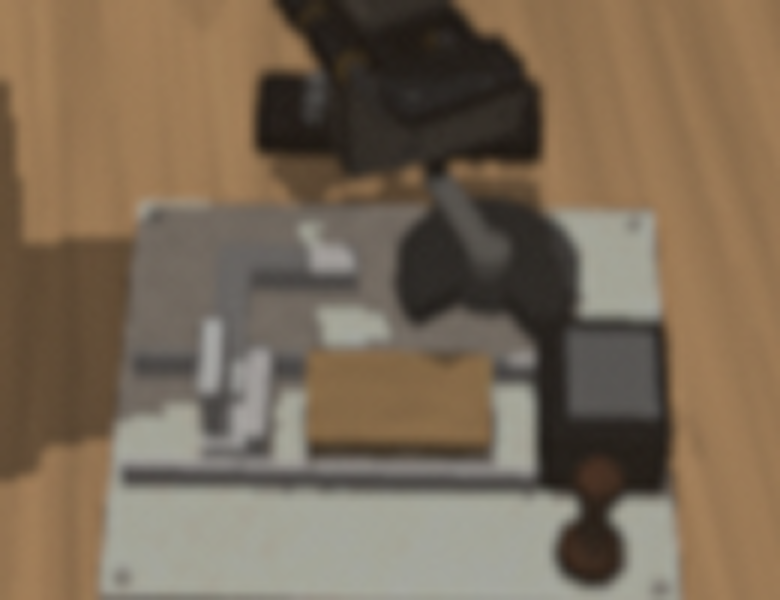

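The depth tip tracks TCP +19.5 mm consistently at two heights. The finger sits left of the post at (380,160). I descend to tip z≈52 and touch.

```bash
sed -i 's/^OFF=-21.*/OFF=-20/' h.py; python3 - <<'E'
from h import *
th=2.08; q=quat(th+np.pi/2)
hit=manip.move_straight(tcp(behind(th,22),52),q,speed=.08,f_stop=5); print(hit); st()
if not hit:
    hit=manip.move_straight(tcp(behind(th,-6),52),q,speed=.04,f_stop=1.5); print("touch",hit); st()
    print(fingerlow("side",th+np.pi/2,.045))
    f=grab("side"); crop(f,(268,190),130,100,6,"pics/i_side.png")
    f=grab("wrist"); im=(255*(f["pixels"][:,:,::-1]/255.)**.6).astype(np.uint8); cv2.imwrite("pics/i_wrist.png",cv2.resize(im[130:340,120:380],None,fx=2.8,fy=2.8))
E
```

```text
False
t 9.94 F [0.1 0.1 0.5] feeder [-34.  118.3] z 31.3 j [ 0.04  0.48  1.88  0.    0.79 -1.91]
touch True
t 10.58 F [-0.1 -0.7 -0.1] feeder [-10.  131.5] z 31.8 j [ 0.06  0.51  1.82 -0.    0.81 -1.9 ]
(array([45. , 46.9, 49.8, 50.7, 51.4, 54.3, 54.9, 55.1]), 164)
```

View pics/i_wrist.png

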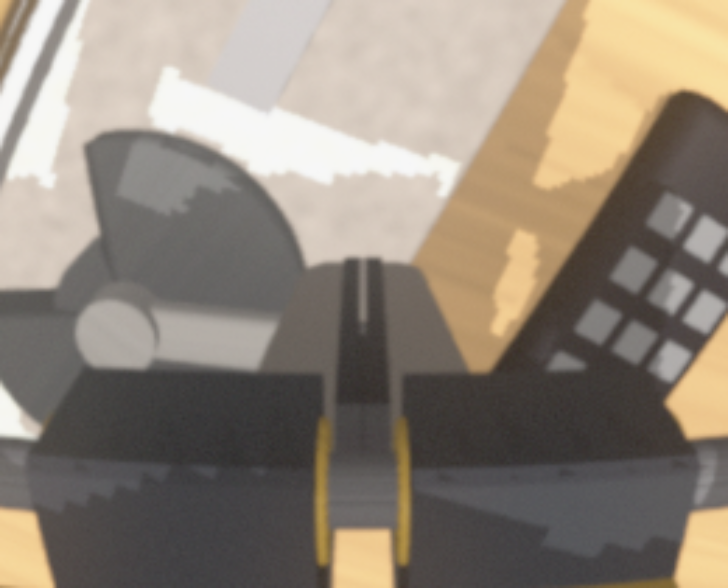

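View pics/i_side.png

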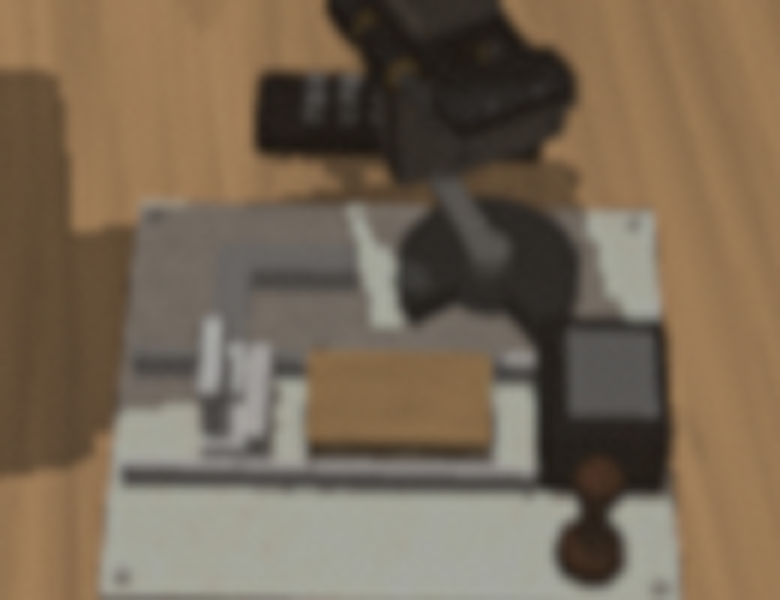

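The finger is behind the post, which it now hides, with the tip below the post top. I push round the arc in short segments, stop a bit before zero and measure.

```bash
python3 - <<'E'
from h import *
for th in np.linspace(2.0,.8,9):
    hit=manip.move_straight(tcp(behind(th,0),52),quat(th+np.pi/2),speed=.06,f_stop=12)
    s=telemetry.get_state();print(round(th,2),hit,s["contact_force"].round(1))
    if hit: break
st()
f=grab("side"); crop(f,(268,190),130,100,6,"pics/j_side.png")
f=grab("wrist"); im=(255*(f["pixels"][:,:,::-1]/255.)**.6).astype(np.uint8); cv2.imwrite("pics/j_wrist.png",cv2.resize(im[130:340,120:380],None,fx=2.8,fy=2.8))
E
```

```text
2.0 False [-0.   0.2  0.6]
1.85 False [-1.1  0.5  0.5]
1.7 False [-0.6 -0.4  1.5]
1.55 False [ 0.4 -0.5 -0.1]
1.4 False [0.2 0.3 0.2]
1.25 False [-0.  -0.  -0.5]
1.1 False [-0.5 -0.  -0.7]
0.95 False [-0.1 -0.1 -1.5]
0.8 False [0.4 0.6 0.7]
t 13.45 F [0.4 0.6 0.7] feeder [ 59.5 139.8] z 32.0 j [ 0.05  0.59  1.66 -0.    0.89 -0.63]
```

View pics/j_wrist.png

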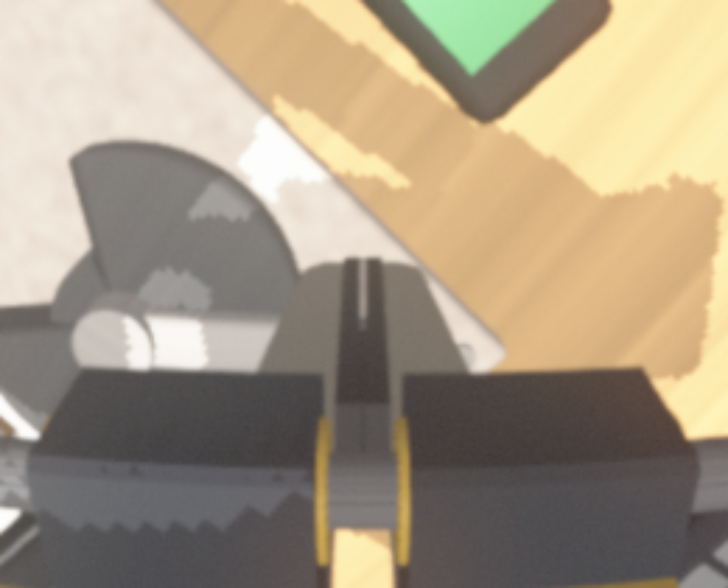

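View pics/j_side.png

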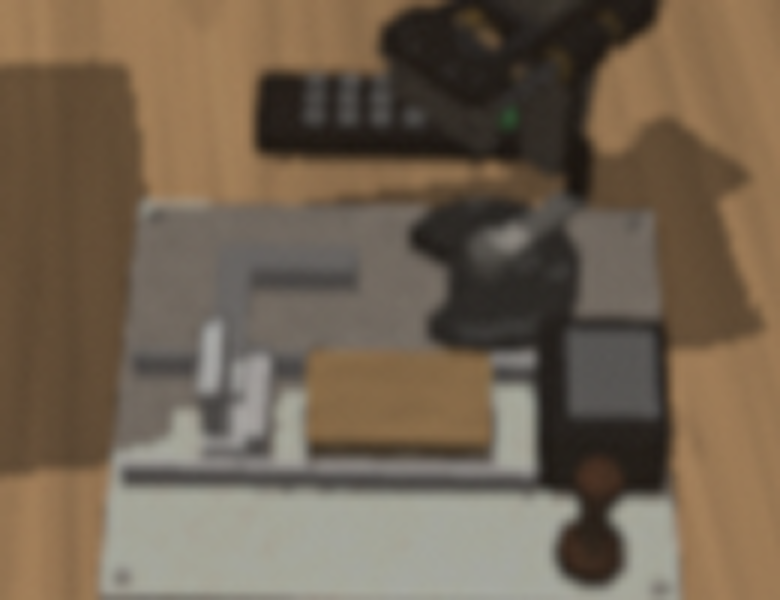

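The cam is turning with the finger: the lever is at right-up in side, (490,250) to (575,200), and the notch has swung to the left. Next I finish the arc, back off and measure.

```bash
python3 - <<'E'
from h import *
for th in (.7,.6):
    print(manip.move_straight(tcp(behind(th,0),52),quat(th+np.pi/2),speed=.05,f_stop=12))
manip.move_straight(tcp(behind(.6,25),52),quat(.6+np.pi/2),speed=.1)
manip.move_straight(tcp(behind(.6,40),110),quat(.6+np.pi/2),speed=.15)
st()
for n in("side","scene","wrist"):
    f=grab(n)
    if n!="wrist": crop(f,(268,190) if n=="side" else (275,200),130,100,6,f"pics/k_{n}.png")
    fn=atz if n!="wrist" else wz
    for t,z in (("lever_post",.076),("cam_axis",.034)):
        for r in models.landmark_of(t,n)[:2]: print(n,t,round(r["p"],2),np.round(r["centre"],1),inv(FR,fn(f,r["centre"],z)).round(1))
im=(255*(f["pixels"][:,:,::-1]/255.)**.6).astype(np.uint8); cv2.imwrite("pics/k_wrist.png",cv2.resize(im[130:340,120:380],None,fx=2.8,fy=2.8))
E
```

```text
False
False
t 15.05 F [ 0.3 -1.  -0.3] feeder [ 47.4 165.7] z 89.9 j [ 0.09  0.51  1.64 -0.    0.98 -0.38]
side lever_post 0.79 [298.8 166. ] [ 69.8 116.2]
side cam_axis 0.91 [285.3 183.4] [32.9 85.8]
side cam_axis 0.16 [200.3 369. ] [-150.8 -439.8]
scene lever_post 0.83 [304.4 208.7] [ 86. 106.]
scene cam_axis 0.68 [289.4 205.5] [27.9 93.9]
wrist cam_axis 0.7 [186.7 260.5] [30.1 87.2]
```

View pics/k_wrist.png

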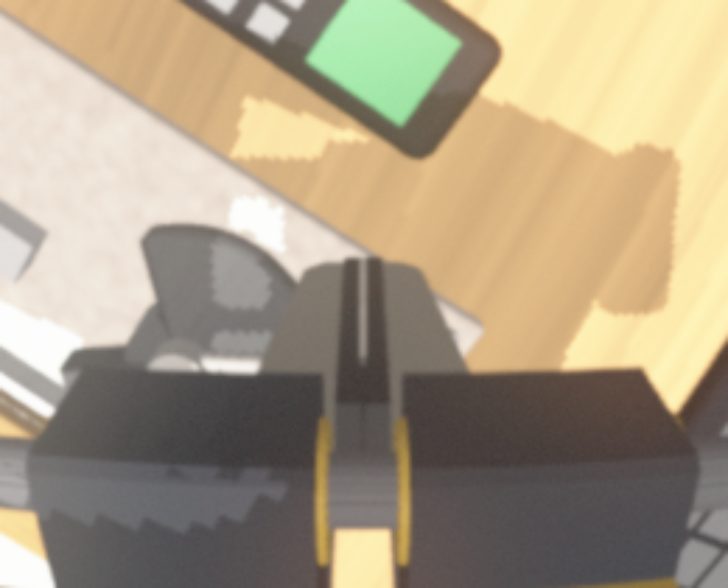

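View pics/k_side.png

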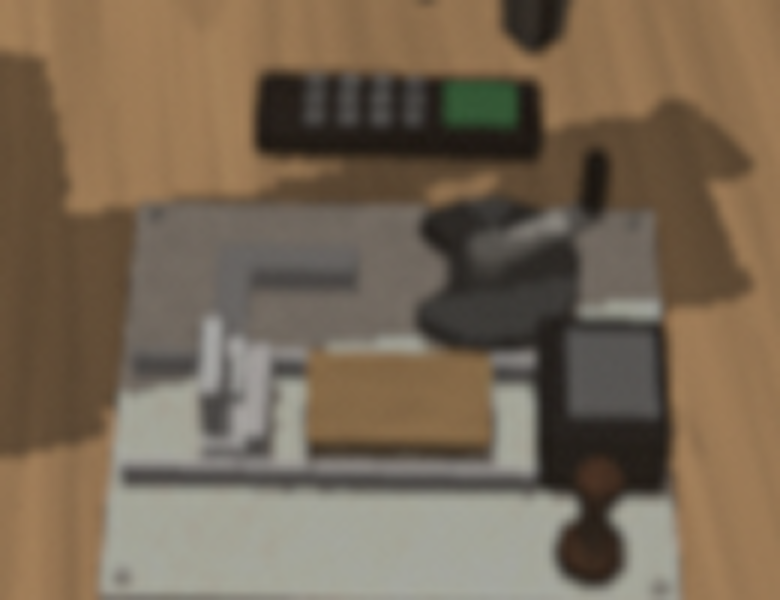

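The notch now faces left towards the nose and the lever points right-up, (480,255) to (590,205). I move to hover behind the tab for a clear view and measure the cam angle and travel with depth.

```bash
python3 - <<'E'
from h import *
q=quat(np.pi)
print(manip.inverse_kinematics(tcp((-160,0),42),q), manip.inverse_kinematics(tcp((-75,0),42),q))
manip.move_pose(tcp((-170,0),115),q); st()
for n in("side","scene"):
    f=grab(n); P=cloud(n); Q=np.array([inv(FR,p) for p in P[:,:2]]) if 0 else None
    c,s=np.cos(FR[2]),np.sin(FR[2]);d=P[:,:2]-FR[:2];X=(c*d[:,0]+s*d[:,1])*1e3;Y=(-s*d[:,0]+c*d[:,1])*1e3;Z=P[:,2]*1e3
    m=(X>40)&(X<115)&(Y>80)&(Y<150)&(Z>48)&(Z<85); print(n,"post",m.sum(),np.c_[X,Y,Z][m].mean(0).round(1),Z[m].max().round(1) if m.any() else 0)
    m=(X>-140)&(X<-60)&(abs(Y)<30)&(Z>48)&(Z<80); print(n,"tab",m.sum(),np.c_[X,Y,Z][m].mean(0).round(1),X[m].min().round(1),X[m].max().round(1),Y[m].min().round(1),Y[m].max().round(1))
    m=(X>-20)&(X<80)&(Y>40)&(Y<130)&(Z>29)&(Z<38); A=np.arctan2(Y[m]-85,X[m]-30);r=np.hypot(Y[m]-85,X[m]-30)
    b=A[(r>25)&(r<43)];h,e=np.histogram(b,36,(-np.pi,np.pi));print("cam hist",h)
    crop(f,(268,190) if n=="side" else (275,200),130,100,6,f"pics/l_{n}.png")
    for th in (.4,.6,.8):
        e=np.array([np.cos(th),np.sin(th)])*60+[30,85];o=(203,140) if n=="side" else (210,150)
        print(th,*[((proj(f,F([*e,z]))-o+.5)*6).round() for z in (42,76)])
f=grab("wrist");im=(255*(f["pixels"][:,:,::-1]/255.)**.6).astype(np.uint8); cv2.imwrite("pics/l_wrist.png",im)
E
```

```text
[-1.78267073e-01  3.35184078e-01  2.16590628e+00 -4.44089210e-16
  6.40502294e-01 -1.62514502e+00] [-1.69391879e-01  4.33408194e-01  1.98883639e+00 -4.44089210e-16
  7.19348070e-01 -1.61626983e+00]
t 16.64 F [ 0.5 -0.2  0.2] feeder [-1.688e+02  1.000e-01] z 95.4 j [-0.18  0.18  2.14  0.    0.82 -1.62]
side post 45 [ 79.2 116.2  66.1] 78.6
side tab 68 [-97.6  -3.1  62.3] -103.1 -93.0 -22.0 23.9
cam hist [ 0  0  0  5 11 11  9 12 11  9 12  7  9 10  9 12 10  9 12  8  9  0  0  4
 10  8  9 10  9 10  9  9  0  0  0  0]
0.4 [605. 220.] [611. 172.]
0.6 [593. 204.] [598. 155.]
0.8 [576. 190.] [581. 141.]
scene post 35 [ 83.7 117.2  67.5] 79.4
scene tab 75 [-93.9  -0.3  61. ] -102.8 -88.1 -21.1 21.5
cam hist [ 0  0  0  5  8 10  9 10  9 12  6 10  8 10  8  9  7 11  9  6  7  0  3  6
  7  8  9  6  9  8  8  5  0  0  0  0]
0.4 [568. 391.] [572. 352.]
0.6 [578. 374.] [583. 335.]
0.8 [583. 356.] [588. 317.]
```

View pics/l_side.png

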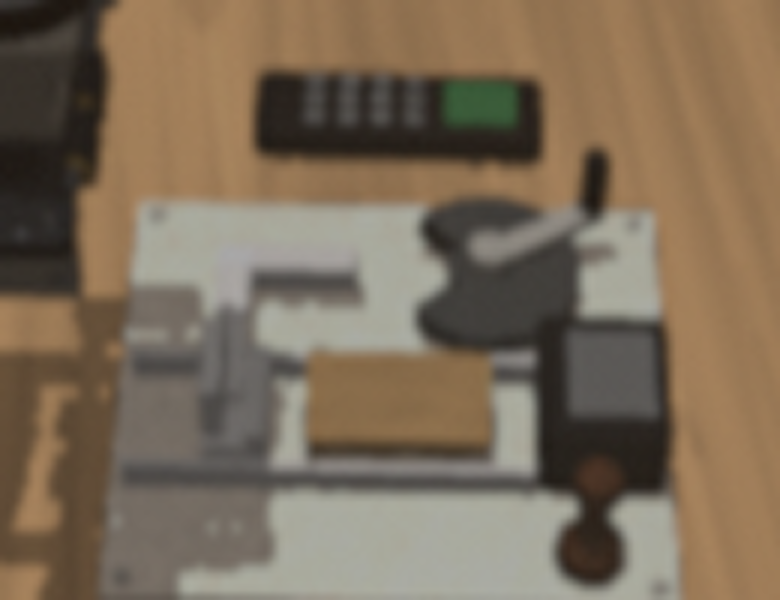

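View pics/l_scene.png

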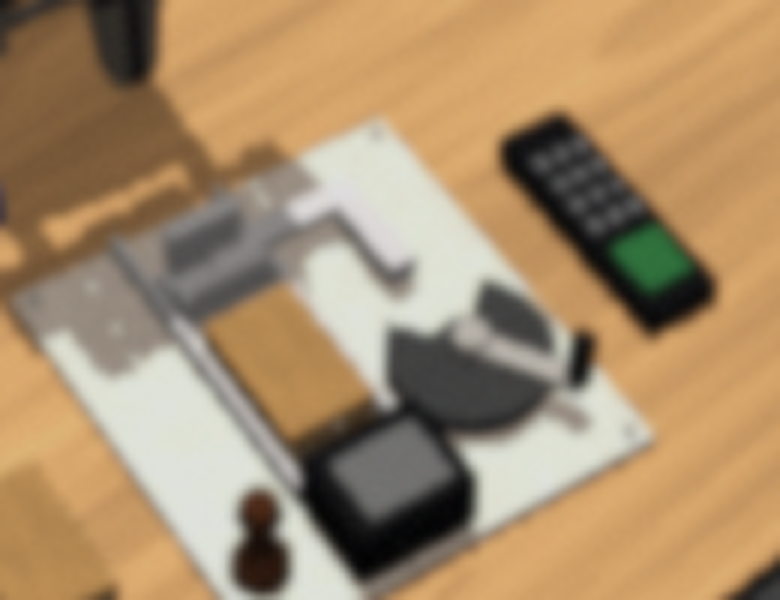

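View pics/l_wrist.png

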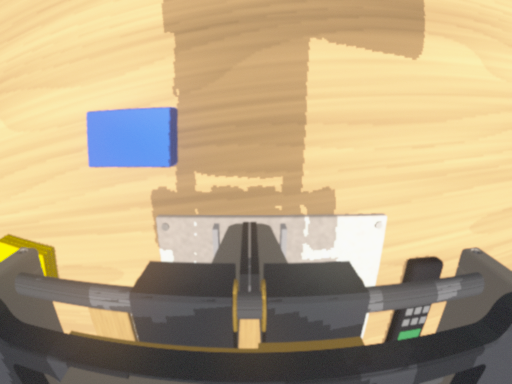

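Cam angle: post at (81,117), giving lever ≈0.56–0.6. The depth gap in the cam runs about 140° to 215°, mid ≈177.5°. The cam is therefore within about 0.05 rad of square. The tab's rear face is at x≈-103 (travel ≈12 mm). Next I push the slide.

```bash
python3 - <<'E'
from h import *
q=quat(np.pi)
manip.move_straight(tcp((-140,0),95),q,speed=.15)
hit=manip.move_straight(tcp((-140,0),44),q,speed=.1,f_stop=5); print("down",hit); st()
if not hit:
    for x,v in ((-112,.06),(-95,.04),(-82,.04),(-70,.02)):
        hit=manip.move_straight(tcp((x,0),44),q,speed=v,f_stop=9); print(x,hit); s=st()
        if hit: break
f=grab("side"); crop(f,(268,190),130,100,6,"pics/m_side.png")
f=grab("scene"); crop(f,(275,200),130,100,6,"pics/m_scene.png")
E
```

```text
down False
t 17.94 F [-0.3 -1.  -0.1] feeder [-140.    0.] z 24.3 j [-0.18  0.35  2.12 -0.    0.66 -1.62]
-112 False
t 18.56 F [-0.3 -0.6 -0.3] feeder [-111.9    0. ] z 23.9 j [-0.17  0.39  2.07  0.    0.69 -1.62]
-95 False
t 19.13 F [ 0.  -0.2 -0.6] feeder [-94.3  -0. ] z 24.1 j [-0.17  0.41  2.03 -0.    0.7  -1.62]
-82 False
t 19.61 F [-0.  -0.5  0.8] feeder [-81.2  -0. ] z 24.1 j [-0.17  0.42  2.   -0.    0.72 -1.62]
-70 True
t 20.04 F [-0.4 -0.1  0.5] feeder [-76.6   0.1] z 23.5 j [-0.17  0.43  1.99 -0.    0.73 -1.62]
```

View pics/m_side.png

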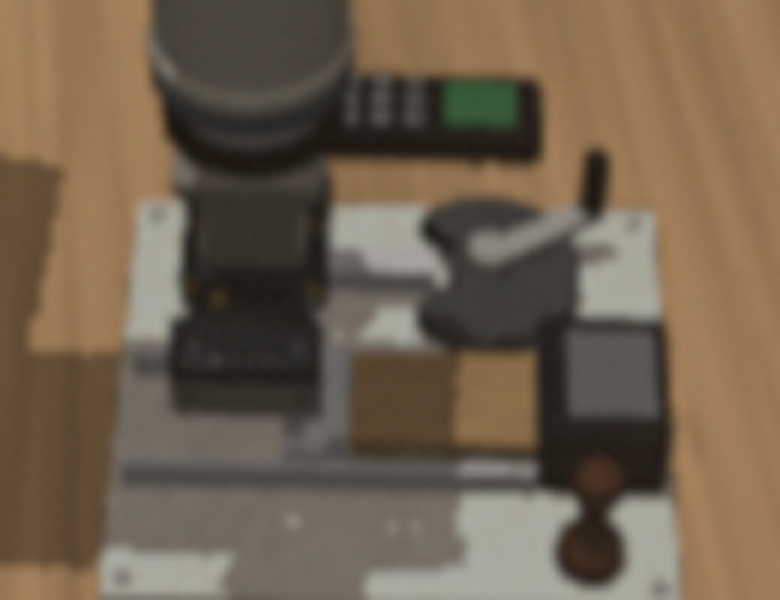

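View pics/m_scene.png

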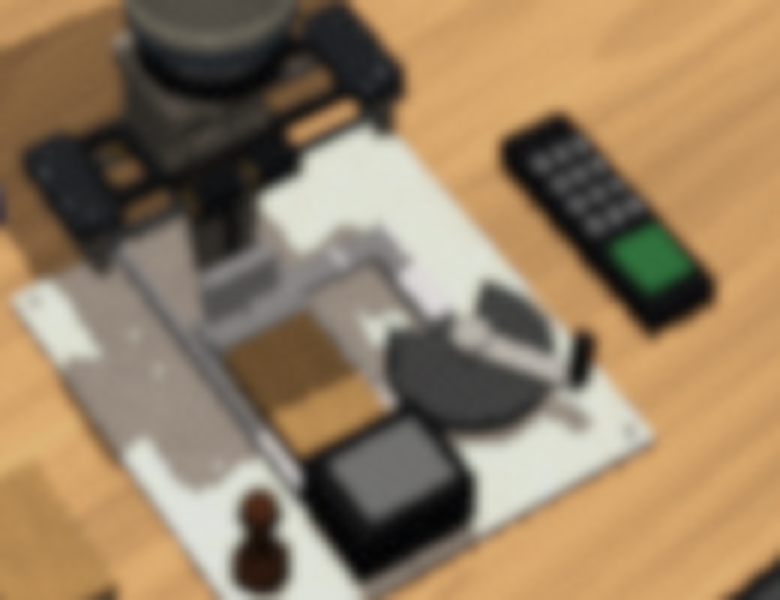

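The slide stopped at x≈-76.6 (home expected ≈-75). The nose is in the notch at (435,275) and the deck meets the head at (540,400). I press slightly more to confirm the stop.

```bash
python3 - <<'E'
from h import *
q=quat(np.pi)
hit=manip.move_straight(tcp((-66,0),44),q,speed=.02,f_stop=14); print(hit); st()
manip.wait(.2)
manip.move_straight(tcp((-110,0),44),q,speed=.12)
manip.move_straight(tcp((-150,0),120),q,speed=.2)
manip.move_pose(np.array([.30,-.20,.25]),q); st()
for n in("side","scene"):
    f=grab(n); P=cloud(n);c,s=np.cos(FR[2]),np.sin(FR[2]);d=P[:,:2]-FR[:2];X=(c*d[:,0]+s*d[:,1])*1e3;Y=(-s*d[:,0]+c*d[:,1])*1e3;Z=P[:,2]*1e3
    m=(X>-100)&(X<-20)&(abs(Y)<30)&(Z>48)&(Z<80); print(n,"tab",m.sum(),X[m].min().round(1),X[m].max().round(1))
    m=(X>-60)&(X<70)&(abs(Y)<24)&(Z>35)&(Z<42); print("deck top",m.sum(),X[m].min().round(1),X[m].max().round(1),np.median(Z[m]).round(1))
    m=(X>40)&(X<115)&(Y>80)&(Y<150)&(Z>48)&(Z<85); print("post",np.c_[X,Y,Z][m].mean(0).round(1))
    crop(f,(268,190) if n=="side" else (275,200),130,100,6,f"pics/n_{n}.png"); cv2.imwrite(f"pics/nf_{n}.png",f["pixels"][:,:,::-1])
E
```

```text
True
t 20.48 F [-0.  -1.2  0.6] feeder [-76.8   0.1] z 22.8 j [-0.17  0.43  1.98 -0.    0.73 -1.62]
t 22.62 F [ 0.3  0.2 -0.6] feeder [-272.1 -138.9] z 249.0 j [-0.59 -0.14  2.08  0.    1.21 -2.04]
side tab 63 -65.7 -56.2
deck top 435 -56.5 48.0 38.1
post [ 79.2 115.6  66.7]
scene tab 78 -67.6 -50.8
deck top 339 -59.0 43.0 38.4
post [ 81.9 115.1  65.9]
```

View pics/n_side.png

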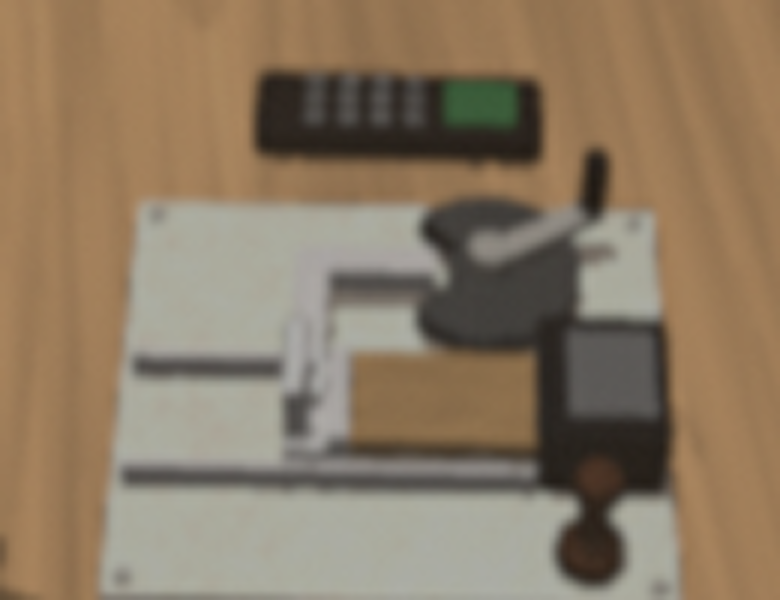

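View pics/n_scene.png

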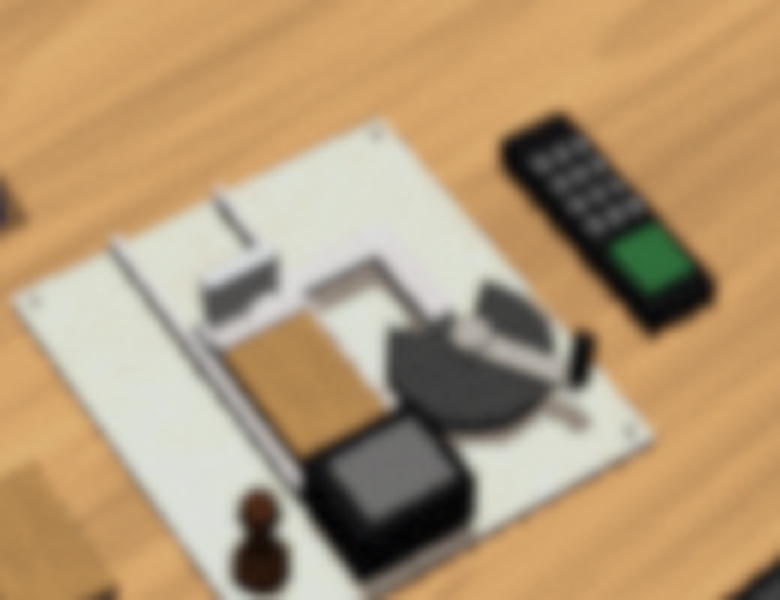

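View pics/nf_side.png

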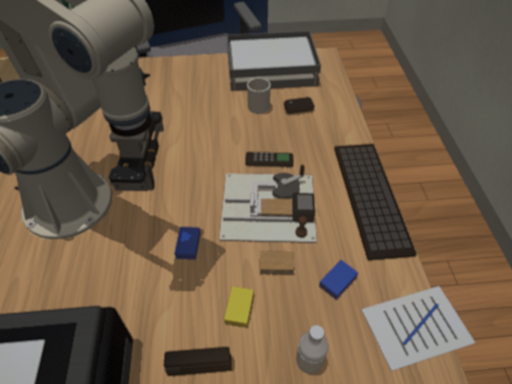

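Home: the tab's rear face is at -66 (nominal -65), with the same hard stop found at 9 N and at 14 N. The deck meets the head with no gap, (540,400) in side. The cam is unchanged, the bystanders are where they were, and the arm is clear.

```bash
python3 - <<'E'
from h import *
st(); print(manip.hand_in())
E
```

```text
t 22.82 F [ 0.7 -0.2 -0.5] feeder [-272.2 -138.6] z 249.0 j [-0.59 -0.14  2.08  0.    1.21 -2.04]
the job is handed in; nothing more can be done
None
```

The feeder is loaded and the job is handed in at about 23 s. With closed fingertips I pushed the lever post round until the cam's cut-away faced the nose. I then pushed the tab forward until the slide stopped, and withdrew the arm.

**Final checks**
- **Cam:** depth puts it within about 0.05 rad of square, with the gap in the plate centred near 177.5°. It did not move while the slide was pushed.
- **Slide:** the tab's rear face is at x ≈ -66 mm (nominal home -65). It met the same stop at 9 N and again at 14 N.
- **Deck:** its top is at z 38, and no gap to the feed head shows in either view.
- **Bystanders:** they look unmoved in the pictures, and the arm is well clear.

**Disagreements**
- **Tool length:** the fingertips sat about 20 mm behind the reported TCP, not 22 mm ahead of it. My first pass therefore went over the post without touching anything. I corrected this from depth before pushing.
- **Network landmarks:** they scattered by 5–15 mm between cameras. I used the fitted base plate and the depth points instead.

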